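# Slide rack into the staining dish by its bail

## Robot

A 6-joint arm with a two-finger parallel gripper is mounted at the origin on the work surface. World frame = base frame: x ahead of the robot, y to its left, z up, the work surface at z = 0. Lengths are in m, angles in rad, forces in N, time in s.
With the tool pointing down it reaches from about 0.3 to 0.775 m from the base axis. Payload 14.6 kg.
Tool frame: the origin (TCP) lies at the very end of the fingers, on their centre line; the grasp point (between the pads) lies 19 mm behind it; z points along the fingers, y is the line along which they close (so a half turn about z gives the same grasp; the last joint's range is limited). The gripper opens to 85 mm and grips with 20 to 120 N. Pads are 22 mm wide; open, the fingers measure 114 mm over their backs; the gripper's body (76 mm by 85 mm) begins 54 mm behind the grasp point. The pads swing forward as they close: fully open they stand 13 mm farther back than shut.
Start: joints at [-0.067, 0.3, 1.521, -0, 1.321, -0.067], TCP at [0.55, -0, 0.231] pointing down, gripper open.
Joint ranges: [-3.03, 3.03], [-0.79, 2.21], [0.23, 2.52], [-1.04, 4.18], [0, 3.07], [-2.55, 2.55]. Speed limits (rad/s): [2.22, 2.22, 2.57, 3.14, 3.14, 3.14].

## Interface

Orientations are given as a unit quaternion [w, x, y, z].
In Python, from rig import * gives the robot as it stands.
- The arm moves only by the tool send_rows, never from a script. Its arguments are lists of equal length, an entry for each row: "dp": the shift along the tool's x, y, z in mm, a list of three; "yaw": the turn about the tool's z in degrees. A call has 1 to 12 rows; each row is the pose to reach, as a shift and turn from the pose commanded when the call began, along the tool's axes at that moment; what a row does not reach only later rows make up. A row lasts 1/12 s, in which the tool goes at most 41.7 mm and 7.16 degrees, less where a joint would pass 70% of its speed; a pose out of reach is approached as far as the arm can. A call with a gripper value outside its range is refused whole. "hand" is the closure, from 0 (fully open) to 1 (shut), set as the call begins (left out, the last holds). The fingers move at their own pace and stop on an object; "newtons" is the grip in N (left out, the last holds). Time passes only in rows, so rows that repeat a pose let the fingers close. It gives the time, the measured TCP pose, the force, the opening and the grip force at its end, in the units of the state.
- sense(): the state, without advancing time (a new reading comes with each control period).
- snapshot(name): name is "scene" or "side" or "wrist"; returns a dict with "frame" (480x640x3 uint8, blue, green, red), "intrinsics" (3x3 intrinsics, pixels), "R" (3x3) and "t" (3): a world point X has camera coordinates R X + t; the wrist camera has in their place "tool_from_camera" (4x4, takes a point from camera to tool coordinates, whose origin is the TCP and whose axes are the flange's). Camera axes: x right, y down, z forward; pixel columns grow to the right and rows downward; lengths in m; the calibration is good to about 2 mm. The wrist camera is an equidistant fisheye: a pixel r from the principal point sees the ray r / f radians off the axis. A picture is of the moment at which its call begins: read the wrist's pose just before it. There is no depth.
- job_done(): hands the job in; it is judged then, once.
Trained networks look in the newest picture that a camera, given by its name, has taken for a name from the list of things; names that differ only in an ending like _2 or _b are one class to them, and where a whole thing is asked for, a point or a joint stands for the part that bears it (a point fixed in the world has none). Each returns a list of dicts, best first, with "p" (0 to 1); they miss things now and then, are a little off and sometimes report something else, mostly with a low value. They report only what shows in the picture. A call takes as long as a camera call. They do not tell look-alikes from the thing itself.
- look_for(target, camera): "xyz" ([x, y, z] in m, in the coordinates of the camera as it stood for that picture, good to about 4 mm: the middle of the surface that is visible of it).
- silhouettes(target, camera): "mask" (480x640 bool, what is visible of it).
- tip_of(target, camera): "xyz" ([x, y, z] in m, in the coordinates of the camera as it stood for that picture, good to about 4 mm: a listed point, or the origin of a listed thing).
The state is a dict: "clock": time; "joint_positions": joint angles; "qvel": joint speeds; "joint_efforts": joint torques, N m; "eef_pos": TCP position; "orientation": TCP orientation; "wrist_force": force on the tool from outside, world axes, zero at the start; "wrist_torque": the same for the moment, N m; "gripper_width": finger opening in m; "grip_force": force on a finger pad.
Only numpy, scipy, OpenCV 4.12 (cv2) and the standard library are available. Lean on these libraries where they do the work, as an engineer would, in place of code of your own. Each camera call takes 0.05 s, during which the arm holds its last target. There are 200 camera calls.

## Task

Swing the folded-down wire bail of the slide rack up until it stands upright, then lift the rack by the bail alone, keeping it nearly level, and lower it gently into the open staining dish until it stands fully on the dish's floor. Let go and leave the bail standing up so the rack can be fished out again. Do not touch the rack itself or its slides, do not knock or press it hard against the dish, and leave the other things on the bench where they are.

Things in the scene. Friction and masses are not known exactly. Their poses are not given: they have to be found in the camera images.
- rack: Stainless slide rack, loose on the bench. Its floor frame, 96 (x) by 92 (y) by 4 mm, square-edged, is its widest part; side rails 30 mm high, pivot ears 44 mm high at the middle of its y sides. It is part loaded: all its glass slides stand in its -x half. Mass with bail, without slides: 0.49 kg, centred; with them its centre of mass lies about 15 mm up. Origin: centre of its underside; z up.
- slides: The glass slides, standing on edge across the rack between x = -40 and -4 mm of it, 76 mm long, up to 30 mm high; fixed in the rack, same origin and axes. Their mass, 0.055 to 0.175 kg, is unknown; its centre is 22 mm to the rack's -x side of the middle, 17 mm up. So the rack, hung by the bail, swings heavy end low and 3 to 7 mm off centre. The fingers must stay off them.
- basket: The rack's end plates, side rails and pivot ears (no bail), which the fingers must stay off. Fixed to the rack, same origin and axes.
- rack_pivot (a point): Middle of the bail's pivot axis, 38 mm above the centre of the rack's underside; axes are those of the rack. The bail turns about this point's y axis.
- bail_grip (a point): Centre of the bail's crossbar: a black sleeve 11 mm thick, 56 mm long, turning freely on the 3 mm wire. It runs along this point's and the rack's y, 82 mm from the pivot axis; wire arms at y = -42 and +42 mm, outside the side rails. This x axis points from pivot to crossbar. Folded down it lies off the rack's +x end, 22 to 28 mm clear of it, centre 7 to 38 mm above the bench.
- bail (a joint): Angle of the bail to the rack, rad: 0 is level, out to the rack's +x end; 1.571 upright; -0.40 the lower stop, sleeve on the bench; 3.5 over the other end. The pivots are stiff (friction 0.08 N m): the bail stays where it is put, and the hanging rack keeps its angle to the bail unless something pushes its end with over 1 N.
- dish_floor (a point): Centre of the inner floor of the open white plastic staining dish, fixed in a grey frame beside a like dish with its lid on. Inside 99 (x) by 95 (y) mm, 62 mm deep from this floor to the square-edged rim; walls 4 mm; the floor lies 10 to 20 mm above the bench. z up. The rack fits with its x along the dish's x (either way round), with 1.5 mm play on each side.
- lidded_dish: The like dish with its lid on, in the other place of the station, its centre 118 mm from that of the open one along the station's x; 107 by 103 mm, top of the lid's grip 84 mm above the origin. Fixed; to be left alone. Origin: centre of its underside.
- eyepiece: Black microscope eyepiece, diameter 42 mm, 55 mm tall, standing loose on the bench; to be left alone. Origin: centre of its underside.
- stain_bottle: Amber bottle, diameter 60 mm, 125 mm tall, loose; to be left alone. Origin: centre of its underside.
- screwdriver: Screwdriver with a red handle, lying loose; to be left alone. Origin: at its underside.
Mind the look-alikes: they are no part of the job. Several things have the shape of the rack; the one meant has the colours described above.

How it is judged:
On the way, in this order (a step that is already met when the one before it is completed fails the run):
1. the bail stands upright (within 0.2 rad) while the rack still stands on the bench (value of joint bail between 1.371 and 1.771 rad and height (world z) of rack below 0.006 m), for 0.2 s.
2. the rack hangs from the bail more than 60 mm above the bench (height (world z) of rack above 0.06 m and value of joint bail between 1.1 and 2.05 rad), for 0.2 s.
At the end, for the whole second after the job is handed in: The rack stands at rest in the open dish: its underside within 2.5 mm of the dish's floor, within 6 mm of its middle, level within 0.04 rad, the bail still within 0.6 rad of upright, released (z of rack in the frame of dish_floor below 0.0025 m and horizontal distance between rack and dish_floor below 0.006 m and angle between rack's own z axis and vertical below 0.04 rad and linear speed of rack below 0.01 m/s and value of joint bail between 0.97 and 2.17 rad); the robot touches nothing.
It fails at once if the fingers press on the rack or its slides (over 3 N) instead of the bail (contact force between the fingers and basket above 3 N or contact force between the fingers and slides above 3 N).
It fails at once if the rack is knocked or pressed against the dish with more than 15 N (contact force between rack and dish above 15 N).
It fails at once if the rack tips more than 0.2 rad (angle between rack's own z axis and vertical above 0.2 rad).
It fails at once if a bystander is shifted more than 20 mm (distance of any of eyepiece, stain_bottle, screwdriver from where it was at the start of the episode above 0.02 m).
It also fails if it takes over 72 s, if anything falls off the work surface, if the arm or the gripper's body presses on something with over 40 N, if the wrist force passes 120 N, or if a joint passes its speed limit or range.

## Working session

There is one attempt and no reset: what is moved stays moved. The work goes in short steps, Python scripts to look and compute and a tool call to move; the robot and the scene stay as the last step left them, time stands still between calls to the robot, and variables do not carry over. Pictures are saved under pics/ and viewed, at most 10 in all, crops included, and the job is handed in when it is done.

Besides the shell and the picture viewer there is one more tool, called after "Emit:" by a JSON object that holds its "op" and its "data", one argument or row to a line. send_rows: Moves the arm, as the interface text tells. Its arguments: {"type":"object","properties":{"dp":{"type":"array"},"yaw":{"type":"array"},"hand":{"type":"number"},"newtons":{"type":"number"}},"required":["dp","yaw"]}

```bash
mkdir -p pics; cat > h.py <<'E'
from rig import *
import numpy as np, cv2
from scipy.spatial.transform import Rotation as Ro
def toolT():
    s=sense(); w,x,y,z=s["orientation"]; T=np.eye(4); T[:3,:3]=Ro.from_quat([x,y,z,w]).as_matrix(); T[:3,3]=s["eef_pos"]; return T
def snap(n):
    T=toolT(); d=snapshot(n)
    if n=="wrist": C=T@np.array(d["tool_from_camera"])
    else:
        C=np.eye(4); R=np.array(d["R"]); C[:3,:3]=R.T; C[:3,3]=-R.T@np.array(d["t"])
    d["C"]=C; return d
def W(d,p): return (d["C"]@np.append(p,1))[:3]
def proj(d,X,fish):
    p=np.linalg.inv(d["C"])@np.append(X,1); K=np.array(d["intrinsics"])
    if fish:
        r=np.hypot(p[0],p[1]); th=np.arctan2(r,p[2]); q=p[:2]/max(r,1e-9)*th
    else: q=p[:2]/p[2]
    return K[:2,:2]@q+K[:2,2]
E
python3 - <<'E'
from h import *
s=sense();print({k:np.round(v,3) for k,v in s.items()})
ims=[]
for c in ["scene","side","wrist"]:
    d=snap(c); cv2.imwrite(f"pics/{c}0.png",d["frame"]); print(c,np.round(d["C"],3).tolist(),np.round(d["intrinsics"],1).tolist())
    for n in ["rack","bail_grip","dish_floor","rack_pivot","lidded_dish","eyepiece","stain_bottle","screwdriver"]:
        print(n,[(np.round(W(d,r["xyz"]),3).tolist(),round(r["p"],2),np.round(proj(d,W(d,r["xyz"]),c=="wrist")).tolist()) for r in tip_of(n,c)][:4])
E
```

```text
{'clock': np.float64(0.0), 'joint_positions': array([-0.067,  0.301,  1.522,  0.   ,  1.321, -0.067]), 'qvel': array([-0.001, -0.001, -0.001, -0.001, -0.001,  0.001]), 'joint_efforts': array([ 2.0000e-03, -5.4349e+01, -3.6178e+01,  0.0000e+00,  4.0000e-03,
       -0.0000e+00]), 'eef_pos': array([0.55 , 0.   , 0.231]), 'orientation': array([-0.   ,  0.707,  0.707, -0.   ]), 'wrist_force': array([ 0.578, -0.257,  0.739]), 'wrist_torque': array([-0.033,  0.033, -0.016]), 'grip_force': np.float64(0.0), 'gripper_width': np.float64(0.085)}
scene [[-0.481, 0.492, -0.726, 1.311], [0.877, 0.276, -0.394, 0.574], [0.007, -0.825, -0.564, 0.688], [0.0, 0.0, 0.0, 1.0]] [[524.6, 0.0, 314.7], [0.0, 524.6, 242.4], [0.0, 0.0, 1.0]]
rack [([0.267, -0.211, -0.001], 0.92, [246.0, 184.0]), ([0.482, 0.105, 0.003], 0.85, [307.0, 255.0]), ([0.792, -0.119, 0.002], 0.82, [131.0, 302.0]), ([0.629, 0.485, 0.0], 0.73, [455.0, 361.0])]
bail_grip [([0.677, 0.551, 0.033], 0.97, [490.0, 381.0]), ([0.775, -0.195, 0.037], 0.69, [106.0, 273.0]), ([0.15, 0.279, 0.038], 0.66, [432.0, 196.0]), ([0.553, 0.142, 0.014], 0.62,
[... 1718 characters left out ...]
.7], [0.0, 371.6, 244.4], [0.0, 0.0, 1.0]]
rack [([0.264, -0.203, 0.003], 0.75, [113.0, 361.0]), ([0.789, -0.112, -0.004], 0.7, [515.0, 301.0]), ([0.478, 0.112, -0.002], 0.61, [250.0, 101.0])]
bail_grip [([0.548, 0.146, 0.015], 0.55, [320.0, 63.0])]
dish_floor [([0.6, -0.177, 0.021], 0.94, [365.0, 366.0])]
rack_pivot [([0.788, -0.11, 0.035], 0.8, [529.0, 314.0]), ([0.475, 0.109, 0.038], 0.66, [239.0, 100.0]), ([0.269, -0.206, 0.04], 0.59, [103.0, 378.0])]
lidded_dish [([0.481, -0.176, 0.013], 0.76, [263.0, 361.0])]
eyepiece [([0.365, -0.019, -0.0], 0.82, [156.0, 228.0]), ([0.601, -0.176, 0.022], 0.68, [367.0, 365.0])]
stain_bottle []
screwdriver [([0.711, 0.066, 0.002], 0.6, [475.0, 150.0])]
```

View pics/scene0.png

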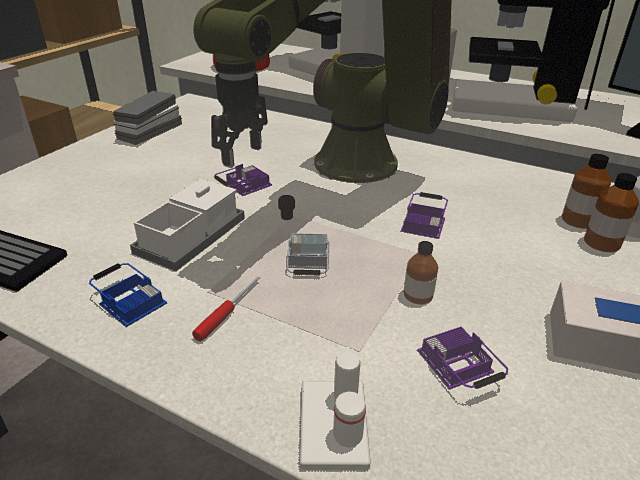

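View pics/wrist0.png

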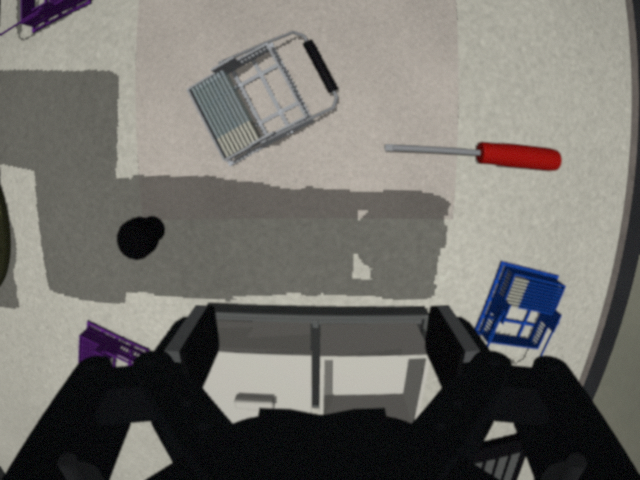

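Rack candidates in the scene view are the steel one at (307,247), blue at (130,300) and purple at (246,178), (425,215) and (460,360). The steel one matches the description: clear slides in its -x half and a black sleeve at (306,272). The open dish is at (175,225) and the lidded one at (205,200). I'll move above the sleeve for a closer look.

Emit:
{"op": "send_rows", "data": {
  "dp": [
    [40,1,0],
    [80,2,-5],
    [120,3,0],
    [140,3,20],
    [140,3,50],
    [140,3,80],
    [140,3,100],
    [140,3,100],
    [140,3,100]
  ],
  "yaw": [-7,-14,-21,-26,-26,-26,-26,-26,-26],
  "hand": 0.68
}}

```text
clock: 2.1
eef_pos: [0.5529, 0.1399, 0.1312]
orientation: [-0.0, 0.53, 0.848, -0.0]
wrist_force: [1.0, -0.3, 0.7]
gripper_width: 0.0271
grip_force: 0.0
```

```bash
cat > look.py <<'E'
from h import *
import sys
tag=sys.argv[1]; names=sys.argv[2].split(","); near=np.array(eval(sys.argv[3])) if len(sys.argv)>3 else None
s=sense(); print({k:np.round(s[k],4).tolist() for k in ["clock","eef_pos","orientation","wrist_force","gripper_width","grip_force"]})
for c in ["wrist","scene","side"]:
    d=snap(c); cv2.imwrite(f"pics/{c}_{tag}.png",d["frame"])
    for n in names:
        for r in tip_of(n,c):
            X=W(d,r["xyz"])
            if near is None or np.hypot(*(X[:2]-near))<.12: print(c,n,np.round(X,4).tolist(),round(r["p"],2),np.round(proj(d,X,c=="wrist")).tolist())
E
python3 look.py a rack,rack_pivot,bail_grip "(.5,.12)"
```

```text
{'clock': 2.1, 'eef_pos': [0.5529, 0.1399, 0.1312], 'orientation': [-0.0005, 0.53, 0.848, -0.0005], 'wrist_force': [1.0348, -0.3488, 0.6602], 'gripper_width': 0.0271, 'grip_force': 0.0}
wrist rack [0.4774, 0.109, 0.0007] 0.67 [217.0, 229.0]
wrist rack_pivot [0.4764, 0.104, 0.0356] 0.71 [200.0, 247.0]
wrist rack_pivot [0.5506, 0.1458, 0.0133] 0.56 [322.0, 231.0]
wrist bail_grip [0.5489, 0.1445, 0.0121] 0.88 [320.0, 231.0]
wrist bail_grip [0.4779, 0.107, 0.0368] 0.39 [203.0, 244.0]
scene rack [0.4797, 0.1036, -0.0004] 0.86 [307.0, 255.0]
scene rack_pivot [0.4812, 0.1056, 0.0394] 0.93 [307.0, 241.0]
scene bail_grip [0.5499, 0.1422, 0.0119] 0.66 [307.0, 273.0]
side rack [0.48, 0.1073, -0.0009] 0.95 [340.0, 252.0]
side rack_pivot [0.4808, 0.1039, 0.0382] 0.88 [341.0, 237.0]
side bail_grip [0.5494, 0.139, 0.0136] 0.54 [304.0, 247.0]
```

View pics/wrist_a.png

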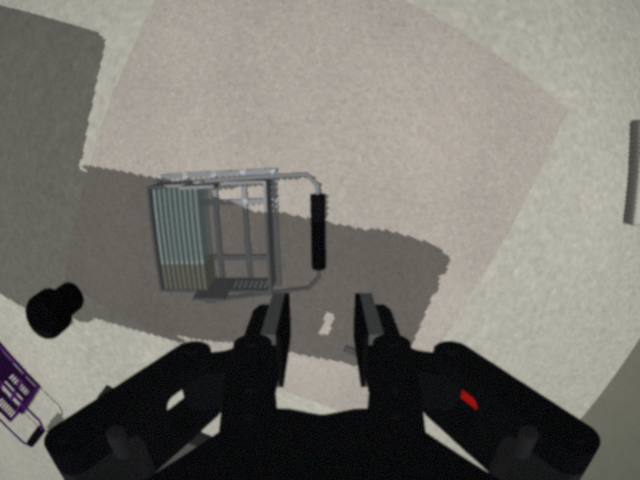

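```bash
python3 - <<'E'
from h import *
# sleeve line + position by mask, in each camera: centroid ray -> plane z
for c in ["wrist","scene","side"]:
    d=snap(c); K=np.array(d["intrinsics"]); f=d["frame"]
    P=proj(d,np.array([.55,.141,.013]),c=="wrist")
    g=f.max(2); m=np.zeros_like(g)
    r=60 if c=="wrist" else 25
    x,y=P.astype(int); m[y-r:y+r,x-r:x+r]=(g[y-r:y+r,x-r:x+r]<50)
    n,l,st,ce=cv2.connectedComponentsWithStats(m)
    i=min(range(1,n),key=lambda i:np.hypot(*(ce[i]-P))+ (1e3 if st[i,4]<20 else 0)); v,u=np.nonzero(l==i)
    q=(np.stack([u,v],1)-K[:2,2])/K[0,0]
    if c=="wrist":
        th=np.hypot(*q.T); ray=np.c_[q*(np.sin(th)/th)[:,None],np.cos(th)]
    else: ray=np.c_[q,np.ones(len(q))]
    rw=ray@d["C"][:3,:3].T; o=d["C"][:3,3]
    X=o+rw*((.013-o[2])/rw[:,2])[:,None]
    mid=X.mean(0); ev,V=np.linalg.eigh(np.cov(X[:,:2].T)); a=np.degrees(np.arctan2(V[1,1],V[0,1]))%180
    print(c,st[i],np.round(mid,4),"axis deg",a.round(1),"len",np.round(np.sqrt(12*ev),3), "raydir",np.round(o-mid,2))
E
```

```text
wrist [ 311  194   14   76 1000] [0.548  0.1437 0.013 ] axis deg 116.6 len [0.01  0.055] raydir [-0.03  0.06  0.26]
scene [294 270  26   5  94] [0.5487 0.1401 0.013 ] axis deg 115.7 len [0.014 0.055] raydir [0.76 0.43 0.67]
side [301 240   6  20  69] [0.549  0.1416 0.013 ] axis deg 116.3 len [0.009 0.059] raydir [-0.3   0.64  0.64]
```

Picture: the steel rack is at (215,235) with slides at its left end. Its sleeve is at (318,231), 25 mm clear of the rack end and parallel to the pads, and the fingers are at (275,330) and (370,330). I'll descend with the gripper offset 4 mm outward.

Emit:
{"op": "send_rows", "data": {
  "dp": [
    [3,1.5,30],
    [3,1.5,60],
    [3,1.5,85],
    [3,1.5,105],
    [3,1.5,118],
    [3,1.5,124],
    [3,1.5,127],
    [3,1.5,127],
    [3,1.5,127]
  ],
  "yaw": [0,0,0,0,0,0,0,0,0]
}}

```text
clock: 3.6
eef_pos: [0.5536, 0.1435, 0.0054]
orientation: [0.001, 0.53, 0.848, 0.001]
wrist_force: [0.3, -0.5, 0.1]
gripper_width: 0.0276
grip_force: 0.0
```

```bash
python3 - <<'E'
from h import *
s=sense(); print(s["eef_pos"],s["wrist_force"],s["gripper_width"])
d=snap("wrist"); e=snap("side")
P=proj(e,np.array([.55,.141,.02]),False).astype(int)
a=d["frame"][120:420,150:490]; b=cv2.resize(e["frame"][P[1]-50:P[1]+40,P[0]-50:P[0]+50],None,fx=3.33,fy=3.33)[:300]
cv2.imwrite("pics/b.png",np.hstack([a,b]))
E
```

```text
[0.55364527 0.1434573  0.0053516 ] [ 0.25930939 -0.49737724  0.11625181] 0.027594702639419422
```

View pics/b.png

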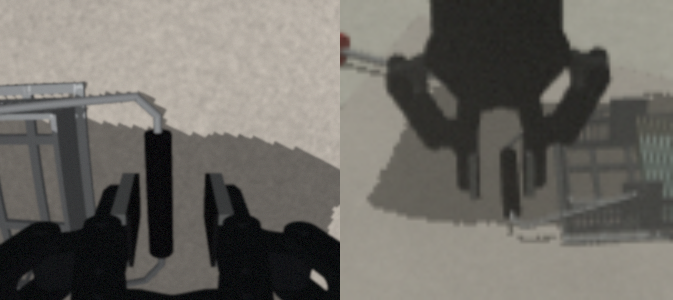

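Picture: the sleeve at (158,190) in the left crop lies between the open pads, and the inner finger is clear of the rack end. I'll centre and close.

Emit:
{"op": "send_rows", "data": {
  "dp": [
    [0,0,0],
    [0,-1,0],
    [0,-2.5,0],
    [0,-4,0],
    [0,-5,0],
    [0,-5,0]
  ],
  "yaw": [0,0,0,0,0,0],
  "hand": 0.8
}}

```text
clock: 4.2
eef_pos: [0.5483, 0.1411, 0.0043]
orientation: [-0.0, 0.53, 0.848, -0.0]
wrist_force: [0.4, 0.5, 0.3]
gripper_width: 0.017
grip_force: 0.0
```

Emit:
{"op": "send_rows", "data": {
  "dp": [
    [0,0,0],
    [0,0,0],
    [0,0,0],
    [0,0,0],
    [0,0,0],
    [0,0,0],
    [0,0,0]
  ],
  "yaw": [0,0,0,0,0,0,0],
  "hand": 1.0,
  "newtons": 30
}}

```text
clock: 4.78
eef_pos: [0.5485, 0.1411, 0.0043]
orientation: [0.0, 0.53, 0.848, -0.0]
wrist_force: [-0.1, -1.0, 0.6]
gripper_width: 0.0094
grip_force: 30.5
```

Emit:
{"op": "send_rows", "data": {
  "dp": [
    [0,1.6,-6.3],
    [0,3.0,-12.7],
    [0,3.7,-19],
    [0,3.9,-25],
    [0,3.7,-31],
    [0,3.0,-37.3],
    [0,1.8,-43.4],
    [0,0.2,-49.2],
    [0,-1.8,-55],
    [0,-4.3,-60.7],
    [0,-7.2,-66.2],
    [0,-10.4,-71.3]
  ],
  "yaw": [0,0,0,0,0,0,0,0,0,0,0,0]
}}

```text
clock: 5.78
eef_pos: [0.5391, 0.1365, 0.0763]
orientation: [0.0, 0.53, 0.848, 0.0]
wrist_force: [2.4, 0.1, -0.3]
gripper_width: 0.0096
grip_force: 30.5
```

```bash
python3 look.py c rack,rack_pivot,bail_grip "(.5,.12)"
```

```text
{'clock': 5.7833, 'eef_pos': [0.5391, 0.1365, 0.0763], 'orientation': [0.0003, 0.5299, 0.848, 0.0002], 'wrist_force': [2.371, 0.0919, -0.3419], 'gripper_width': 0.0096, 'grip_force': 30.5032}
wrist rack_pivot [0.4758, 0.1054, 0.036] 0.79 [194.0, 278.0]
wrist bail_grip [0.5377, 0.1424, 0.0868] 0.71 [324.0, 313.0]
wrist bail_grip [0.4736, 0.106, 0.0367] 0.5 [190.0, 276.0]
scene rack [0.4794, 0.1053, 0.0024] 0.61 [308.0, 254.0]
scene rack_pivot [0.4796, 0.107, 0.0381] 0.9 [308.0, 241.0]
scene bail_grip [0.5397, 0.1366, 0.0867] 0.59 [307.0, 240.0]
side rack [0.4822, 0.1091, -0.0029] 0.7 [339.0, 253.0]
side rack_pivot [0.4789, 0.1037, 0.0367] 0.63 [342.0, 237.0]
side bail_grip [0.5406, 0.1341, 0.0845] 0.66 [308.0, 220.0]
```

Emit:
{"op": "send_rows", "data": {
  "dp": [
    [0,-3.7,-4.9],
    [0,-7.7,-9.6],
    [0,-12,-14],
    [0,-16.7,-17.9],
    [0,-21.7,-21.5],
    [0,-26.9,-24.8],
    [0,-38,-30.1],
    [0,-49.7,-33.7],
    [0,-61.9,-35.5],
    [0,-68,-35.7],
    [0,-71.7,-35.6],
    [0,-71.7,-35.6]
  ],
  "yaw": [0,0,0,0,0,0,0,0,0,0,0,0]
}}

```text
clock: 7.38
eef_pos: [0.4746, 0.1048, 0.1116]
orientation: [0.0, 0.53, 0.848, 0.0]
wrist_force: [0.7, -3.5, 6.6]
gripper_width: 0.0094
grip_force: 31.2
```

Emit:
{"op": "send_rows", "data": {
  "dp": [
    [0,0,0],
    [0,0,0],
    [0,0,0],
    [0,0,0]
  ],
  "yaw": [0,0,0,0]
}}

```text
clock: 7.72
eef_pos: [0.4753, 0.1051, 0.1116]
orientation: [0.0, 0.53, 0.848, 0.0]
wrist_force: [-0.1, -3.9, 8.7]
gripper_width: 0.0092
grip_force: 31.4
```

```bash
python3 look.py d rack,rack_pivot,bail_grip "(.5,.12)"
```

```text
{'clock': 7.7167, 'eef_pos': [0.4753, 0.1051, 0.1116], 'orientation': [0.0004, 0.5299, 0.848, 0.0001], 'wrist_force': [-0.0968, -3.9351, 8.6794], 'gripper_width': 0.0092, 'grip_force': 31.4211}
wrist rack [0.4753, 0.1097, -0.0015] 0.63 [324.0, 235.0]
wrist rack_pivot [0.4749, 0.1081, 0.0387] 0.63 [323.0, 255.0]
wrist bail_grip [0.4744, 0.112, 0.1221] 0.68 [327.0, 312.0]
scene rack [0.4799, 0.103, 0.002] 0.98 [307.0, 254.0]
scene rack_pivot [0.4809, 0.1068, 0.0397] 0.62 [308.0, 241.0]
scene bail_grip [0.4747, 0.1059, 0.122] 0.57 [309.0, 207.0]
side rack [0.4774, 0.1058, -0.0028] 0.94 [342.0, 252.0]
side rack [0.4763, 0.106, 0.0011] 0.7 [342.0, 251.0]
side rack_pivot [0.4789, 0.104, 0.0353] 0.93 [342.0, 238.0]
side bail_grip [0.477, 0.1063, 0.1204] 0.75 [344.0, 205.0]
```

The bail is upright and pressing slightly. I'll regrasp deeper, with the sleeve at the grasp point.

Emit:
{"op": "send_rows", "data": {
  "dp": [
    [0,0,0],
    [0,0,0],
    [0,0,0],
    [0,0,0],
    [0,0,3],
    [0,0,6],
    [0,0,8],
    [0,0,8],
    [0,0,8]
  ],
  "yaw": [0,0,0,0,0,0,0,0,0],
  "hand": 0.68
}}

```text
clock: 9.07
eef_pos: [0.4746, 0.1051, 0.103]
orientation: [-0.0, 0.53, 0.848, -0.0]
wrist_force: [-0.4, -0.2, 0.3]
gripper_width: 0.0273
grip_force: 0.0
```

```bash
python3 look.py e rack,rack_pivot,bail_grip "(.5,.12)"
python3 - <<'E'
import cv2,numpy as np
a=cv2.imread("pics/wrist_e.png")[150:450,170:490]
b=cv2.imread("pics/side_e.png")[160:280,270:430]; c=cv2.imread("pics/scene_e.png")[160:280,240:400]
cv2.imwrite("pics/e.png",np.vstack([np.hstack([cv2.resize(x,None,fx=2.4,fy=2.4) for x in (b,c)]),np.hstack([a,np.zeros((300,448,3),np.uint8)])[:, :768]]))
E
```

```text
{'clock': 9.0667, 'eef_pos': [0.4746, 0.1051, 0.103], 'orientation': [-0.0002, 0.5299, 0.848, -0.0001], 'wrist_force': [-0.4263, -0.1959, 0.3107], 'gripper_width': 0.0273, 'grip_force': 0.0}
wrist rack_pivot [0.473, 0.1061, 0.0386] 0.61 [320.0, 262.0]
wrist bail_grip [0.475, 0.1099, 0.1206] 0.87 [327.0, 326.0]
scene rack [0.4803, 0.103, 0.0033] 0.63 [307.0, 254.0]
scene rack_pivot [0.4772, 0.104, 0.0393] 0.88 [308.0, 240.0]
scene bail_grip [0.4768, 0.1064, 0.1207] 0.66 [309.0, 208.0]
side rack [0.4802, 0.1038, -0.0004] 0.92 [341.0, 250.0]
side rack_pivot [0.477, 0.106, 0.0385] 0.72 [342.0, 237.0]
side bail_grip [0.4767, 0.1029, 0.1197] 0.52 [344.0, 205.0]
```

View pics/e.png

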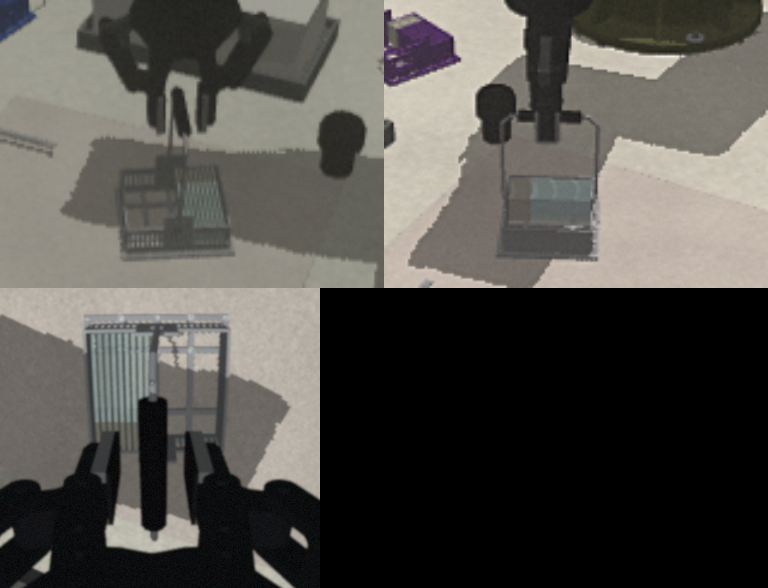

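Picture: the bail stands upright over the rack, and the sleeve at (153,465) in the lower crop is centred between the pads. I'll grip and lift.

Emit:
{"op": "send_rows", "data": {
  "dp": [
    [0,0,0],
    [0,0,0],
    [0,0,0],
    [0,0,0],
    [0,0,0],
    [0,0,0],
    [0,0,0]
  ],
  "yaw": [0,0,0,0,0,0,0],
  "hand": 1.0,
  "newtons": 50
}}

```text
clock: 10.25
eef_pos: [0.4748, 0.1052, 0.1033]
orientation: [0.0, 0.53, 0.848, 0.0]
wrist_force: [-0.7, -0.6, 3.5]
gripper_width: 0.0092
grip_force: 48.9
```

Emit:
{"op": "send_rows", "data": {
  "dp": [
    [0,0,-1],
    [0,0,-3],
    [0,0,-6],
    [0,0,-12],
    [0,0,-20],
    [0,0,-30],
    [0,0,-42],
    [0,0,-55],
    [0,0,-70],
    [0,0,-84],
    [0,0,-94],
    [0,0,-100]
  ],
  "yaw": [0,0,0,0,0,0,0,0,0,0,0,0]
}}

```text
clock: 11.25
eef_pos: [0.4751, 0.1052, 0.205]
orientation: [0.001, 0.53, 0.848, 0.001]
wrist_force: [0.3, -0.1, -6.0]
gripper_width: 0.0093
grip_force: 48.8
```

Emit:
{"op": "send_rows", "data": {
  "dp": [
    [0,0,0],
    [0,0,0],
    [0,0,0],
    [0,0,0],
    [0,0,0],
    [0,0,0]
  ],
  "yaw": [0,0,0,0,0,0]
}}

```text
clock: 11.75
eef_pos: [0.4746, 0.1051, 0.2028]
orientation: [-0.0, 0.53, 0.848, -0.0]
wrist_force: [-0.6, 0.4, -4.5]
gripper_width: 0.0092
grip_force: 48.8
```

```bash
python3 look.py f rack,rack_pivot,bail_grip "(.5,.12)"; python3 look.py f2 rack,rack_pivot "(.5,.12)"
python3 - <<'E'
import cv2,numpy as np
a=cv2.imread("pics/wrist_f.png")[150:450,170:490]
b=cv2.imread("pics/side_f.png")[130:250,270:390]; c=cv2.imread("pics/scene_f.png")[120:240,240:360]
cv2.imwrite("pics/f.png",np.hstack([cv2.resize(x,(400,400),interpolation=2) for x in (b,c)]))
E
```

```text
{'clock': 11.75, 'eef_pos': [0.4746, 0.1051, 0.2028], 'orientation': [-0.0003, 0.5299, 0.848, -0.0002], 'wrist_force': [-0.6196, 0.4191, -4.5326], 'gripper_width': 0.0092, 'grip_force': 48.7593}
wrist rack [0.4731, 0.1096, 0.1003] 0.91 [322.0, 239.0]
wrist rack_pivot [0.4755, 0.1087, 0.1364] 0.83 [325.0, 258.0]
wrist bail_grip [0.4721, 0.1072, 0.2209] 0.82 [318.0, 329.0]
scene rack [0.4776, 0.1037, 0.0998] 0.6 [307.0, 217.0]
scene rack_pivot [0.4768, 0.1022, 0.1027] 0.69 [307.0, 215.0]
scene rack_pivot [0.4777, 0.1048, 0.1407] 0.61 [308.0, 200.0]
scene bail_grip [0.4779, 0.1049, 0.2208] 0.71 [308.0, 165.0]
side rack [0.4789, 0.1053, 0.1019] 0.68 [343.0, 212.0]
side rack_pivot [0.4766, 0.1073, 0.1371] 0.9 [344.0, 199.0]
side bail_grip [0.4743, 0.1042, 0.2215] 0.68 [347.0, 160.0]
{'clock': 12.35, 'eef_pos': [0.4747, 0.1052, 0.2032], 'orientation': [-0.0, 0.5299, 0.8481, -0.0], 'wrist_force': [1.1223, 0.0087, -6.2804], 'gripper_width': 0.0095, 'grip_force': 48.7675}
wrist rack [0.4771, 0.1127, 0.0977] 0.8 [329.0, 236.0]
wrist rack_pivot [0.4747, 0.108, 0.1381] 0.82 [323.0, 260.0]
wrist rack_pivot [0.4741, 0.1076, 0.2224] 0.63 [322.0, 332.0]
scene rack [0.4761, 0.1051, 0.1037] 0.65 [308.0, 215.0]
scene rack_pivot [0.4803, 0.1035, 0.1396] 0.61 [307.0, 201.0]
side rack [0.4788, 0.1085, 0.099] 0.71 [342.0, 215.0]
side rack_pivot [0.4778, 0.1064, 0.1356] 0.67 [344.0, 199.0]
```

View pics/f.png

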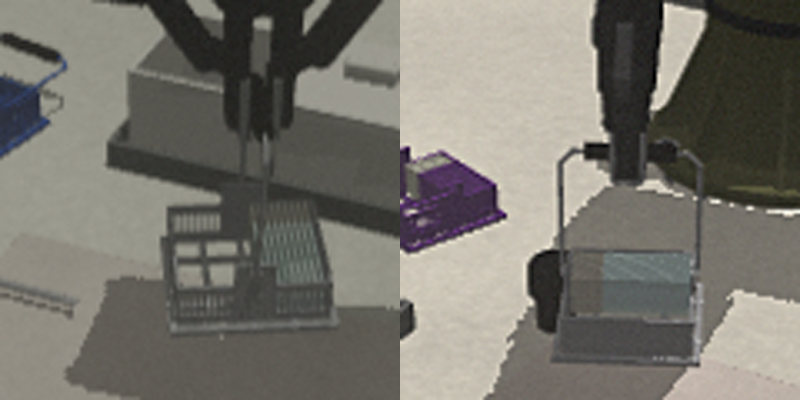

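Picture: the rack hangs nearly level from the bail, about 100 mm up. I'll raise it and carry it to a spot beyond the dish, so the wrist camera looks straight down into the dish.

Emit:
{"op": "send_rows", "data": {
  "dp": [
    [-2,0,-10],
    [-8,-1,-25],
    [-18,-2,-45],
    [-32,-4,-65],
    [-50,-7,-85],
    [-70,-10,-97],
    [-92,-13,-97],
    [-116,-16,-97],
    [-140,-20,-97],
    [-164,-23,-97],
    [-188,-26,-97],
    [-210,-30,-97]
  ],
  "yaw": [0,0,0.5,1.5,3,5,7.5,10,12.5,15,17.5,20]
}}

```text
clock: 13.8
eef_pos: [0.5401, -0.0982, 0.3009]
orientation: [0.0, 0.67, 0.742, 0.0]
wrist_force: [-0.1, -0.4, -5.7]
gripper_width: 0.0092
grip_force: 49.1
```

```bash
python3 - <<'E'
from h import *
T=toolT(); print(np.round(T,4)); dw=np.array([.601,-.27,.30])-T[:3,3]; print("dp",np.round(1000*T[:3,:3].T@dw,1), "yaw world", np.degrees(np.arctan2(T[1,1],T[0,1])))
E
```

```text
[[-1.022e-01  9.948e-01  4.000e-04  5.401e-01]
 [ 9.948e-01  1.022e-01 -2.000e-04 -9.820e-02]
 [-2.000e-04  4.000e-04 -1.000e+00  3.009e-01]
 [ 0.000e+00  0.000e+00  0.000e+00  1.000e+00]]
dp [-177.1   43.     1. ] yaw world 5.863502724795337
```

Emit:
{"op": "send_rows", "data": {
  "dp": [
    [-20,4,0],
    [-40,9,0],
    [-60,14,0],
    [-80,19,0],
    [-100,24,0],
    [-120,29,0],
    [-138,34,0],
    [-154,38,0],
    [-166,41,0],
    [-174,43,0],
    [-177,43,0],
    [-177,43,0]
  ],
  "yaw": [1,2,3,4,5,6,7,7,7,7,7,7]
}}

```text
clock: 14.8
eef_pos: [0.601, -0.2686, 0.3002]
orientation: [-0.0, 0.713, 0.701, -0.0]
wrist_force: [0.4, 0.2, -5.7]
gripper_width: 0.0088
grip_force: 49.1
```

Emit:
{"op": "send_rows", "data": {
  "dp": [
    [0,0,0],
    [0,0,0],
    [0,0,0],
    [0,0,0],
    [0,0,0],
    [0,0,0]
  ],
  "yaw": [0,0,0,0,0,0]
}}

```text
clock: 15.3
eef_pos: [0.6011, -0.2681, 0.3003]
orientation: [0.0, 0.713, 0.701, 0.0]
wrist_force: [0.4, -0.3, -5.9]
gripper_width: 0.0093
grip_force: 49.1
```

```bash
python3 look.py g dish_floor,lidded_dish,rack,rack_pivot "(.6,-.2)"
python3 - <<'E'
import cv2
a=cv2.imread("pics/wrist_g.png")[20:420,120:520]; cv2.imwrite("pics/g.png",cv2.resize(a,(600,600),interpolation=2))
E
```

```text
{'clock': 15.3, 'eef_pos': [0.6011, -0.2681, 0.3003], 'orientation': [0.0, 0.7132, 0.701, 0.0], 'wrist_force': [0.3972, -0.337, -5.9205], 'gripper_width': 0.0093, 'grip_force': 49.0806}
wrist dish_floor [0.5998, -0.1751, 0.021] 0.95 [319.0, 120.0]
wrist lidded_dish [0.4847, -0.1743, 0.0127] 0.74 [221.0, 124.0]
wrist rack [0.6033, -0.2674, 0.1965] 0.56 [325.0, 244.0]
wrist rack_pivot [0.6027, -0.2659, 0.2351] 0.86 [325.0, 260.0]
scene dish_floor [0.5999, -0.1765, 0.0121] 0.63 [174.0, 242.0]
scene dish_floor [0.6032, -0.2626, 0.1983] 0.18 [129.0, 160.0]
scene rack [0.6053, -0.2705, 0.199] 0.56 [125.0, 159.0]
scene rack_pivot [0.606, -0.2709, 0.237] 0.86 [121.0, 143.0]
side dish_floor [0.5988, -0.1767, 0.0144] 0.56 [336.0, 167.0]
side lidded_dish [0.4853, -0.1706, 0.0108] 0.73 [377.0, 179.0]
side rack [0.6018, -0.2661, 0.1973] 0.72 [349.0, 86.0]
side rack_pivot [0.6043, -0.269, 0.2363] 0.97 [350.0, 69.0]
```

View pics/g.png

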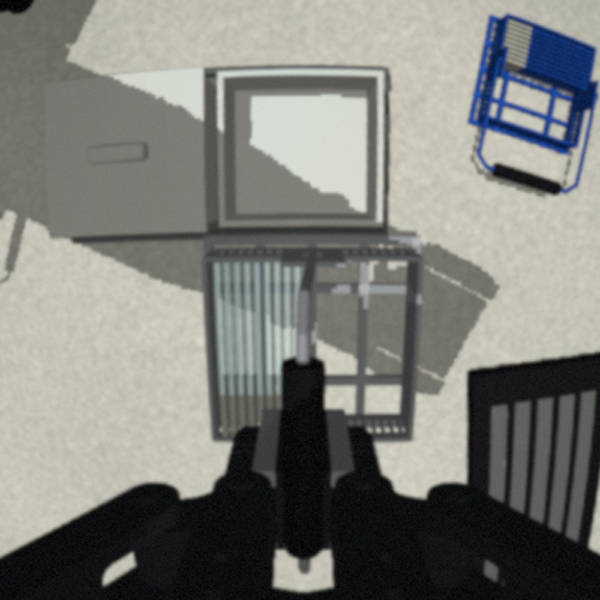

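Picture (crop, 1.5x): the open dish's inner rim spans about (222,75) to (382,225). The rack hangs at (207–420, 235–440) and is nearly parallel to the dish. I'll fit both by their edges.

```bash
cat > fit.py <<'E'
from h import *
from scipy.optimize import least_squares
def projN(d,X,fish): return np.array([proj(d,x,fish) for x in X])
def seg(a,b,n=25): t=np.linspace(.08,.92,n)[:,None]; return np.array(a)*(1-t)+np.array(b)*t
def rect(lx,ly,z):
    c=[(-lx/2,-ly/2,z),(lx/2,-ly/2,z),(lx/2,ly/2,z),(-lx/2,ly/2,z)]
    return {k:seg(c[i],c[(i+1)%4]) for i,k in enumerate(["-y","+x","+y","-x"])}
def fit(d,fish,segs,pose,p0,w=6,it=6,thr=4,free=None):
    g=cv2.GaussianBlur(d["frame"],(0,0),.8).astype(np.float32)
    gx=cv2.Sobel(g,cv2.CV_32F,1,0,ksize=3)/8; gy=cv2.Sobel(g,cv2.CV_32F,0,1,ksize=3)/8
    p=np.array(p0,float)
    for k in range(it):
        ww=max(2,w-k); T=[];N=[];Q=[];I=[]
        for j,S in enumerate(segs):
            X=pose(p,S); u=projN(d,X,fish); t=u[-1]-u[0]; n=np.array([-t[1],t[0]])/np.hypot(*t)
            s=np.arange(-ww,ww+.01,.25); P=u[:,None]+s[None,:,None]*n
            mp=lambda a: cv2.remap(a,P[...,0].astype(np.float32),P[...,1].astype(np.float32),1)
            G=np.abs(mp(gx)*n[0]+mp(gy)*n[1]).max(2); b=G.argmax(1); ok=(G.max(1)>thr)&(b>0)&(b<len(s)-1)
            Q+=list(P[np.arange(len(S)),b][ok]); N+=[n]*ok.sum(); I+=list(S[ok])
            if k==it-1: print("seg",j,"n",ok.sum(),"res",np.round(np.median(s[b][ok]),2) if ok.any() else None)
        Q=np.array(Q);N=np.array(N);I=np.array(I)
        f=lambda p:((projN(d,pose(p,I),fish)-Q)*N).sum(1)
        r=least_squares(f,p,loss="soft_l1",f_scale=.5,diff_step=1e-4,x_scale=np.full(len(p),.01)); p=r.x
    print("rms",np.sqrt(np.mean(r.fun**2)).round(2),"p",np.round(p,4)); return p
def pose_flat(p,S): # x,y,yaw,z
    R=Ro.from_euler("z",p[2]).as_matrix(); return S@R.T+[p[0],p[1],p[3]]
def pose_rack(p,S): # x,y,yaw,z,tilt about own y (positive: +x end down)
    R=Ro.from_euler("ZY",[p[2],p[4]]).as_matrix(); return S@R.T+[p[0],p[1],p[3]]
E
cat > t.py <<'E'
from fit import *
d=snap("wrist"); T=toolT(); cv2.imwrite("pics/wg2.png",d["frame"])
i=rect(.099,.095,0); o=rect(.107,.103,0)
for zz in (.077,.082):
    p=fit(d,True,[i[k] for k in i],lambda p,S:pose_flat([p[0],p[1],p[2],zz],S),[.6,-.176,-.02],w=5)
p=fit(d,True,[i[k] for k in i],pose_flat,[.6,-.176,-.02,.079],w=5)
q=fit(d,True,[o[k] for k in ("+x","+y","-x")],pose_flat,[.6,-.176,-.02,.079],w=5)
f=cv2.resize(d["frame"][40:340,230:430],None,fx=3,fy=3,interpolation=cv2.INTER_CUBIC)
yaw=np.arctan2(T[1,1],T[0,1]); t=T[:3,3]
def draw(S,c):
    for s in S.values():
        u=((projN(d,s,True)-[230,40]+.5)*3).astype(int); cv2.polylines(f,[u.reshape(-1,1,2)],False,c,1)
draw({k:pose_flat(p,i[k]) for k in i},(0,0,255))
r=rect(.096,.092,0); ux=T[:3,1]
for off,c in ((.002,(0,255,0)),(.006,(255,0,255))):
    draw({k:pose_rack([*(t+off*ux)[:2],yaw,.2005,0],r[k]) for k in r},c)
cv2.imwrite("pics/g3.png",f[280:880]); print(yaw,t,sense()["wrist_force"])
E
python3 t.py
```

```text
seg 0 n 19 res 0.0
seg 1 n 12 res -0.12
seg 2 n 10 res 0.88
seg 3 n 17 res -1.0
rms 0.9 p [ 0.597  -0.1779 -0.1004]
seg 0 n 19 res 0.0
seg 1 n 23 res 0.0
seg 2 n 14 res 0.38
seg 3 n 14 res 0.0
rms 0.9 p [ 0.6024 -0.1779  0.0493]
seg 0 n 25 res -1.25
seg 1 n 25 res 0.75
seg 2 n 25 res -1.0
seg 3 n 25 res 1.0
rms 1.0 p [ 0.6007 -0.1789 -0.0143  0.1016]
seg 0 n 25 res 0.0
seg 1 n 25 res 0.0
seg 2 n 25 res 0.0
rms 0.27 p [ 0.6005 -0.1799 -0.0135  0.0796]
-0.017484513581303904 [ 0.60110054 -0.26828574  0.3001671 ] [ 0.20863921 -1.19232279 -4.12447951]
```

View pics/g3.png

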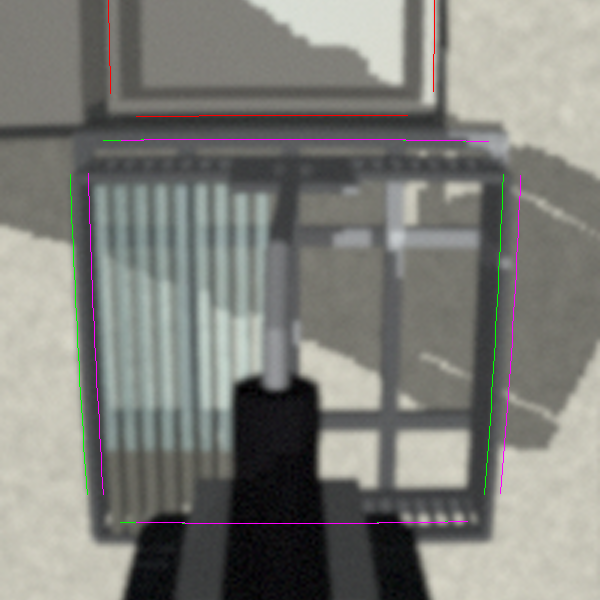

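Picture: the rack frame's outer edges are at x≈80 on the left and x≈508 on the right, with the far edge at row≈130. That puts the rack about 3–4 mm to +x of the finger line and 2–3 mm to +y. I'll fit the edges numerically.

```bash
cat > t2.py <<'E'
from fit import *
T=toolT(); d=snap("wrist"); t=T[:3,3]; yaw=np.arctan2(T[1,1],T[0,1])
o=rect(.107,.103,0)
for zz in (.0785,.0815): p=fit(d,True,[o[k] for k in o],lambda p,S:pose_flat([*p,zz],S),[.6,-.178,-.014],w=3)
r=rect(.096,.092,.004); z=t[2]+.017-.120
c=t+.0036*T[:3,1]+.0025*T[:3,0]
for w in (3,2): q=fit(d,True,[r[k] for k in ("+x","-x","+y")],lambda p,S:pose_rack([p[0],p[1],p[2],z,0],S),[c[0],c[1],yaw],w=w,thr=3)
e=q[:2]-t[:2]; print("rack rel tool (x,y mm)",1e3*e@T[:2,0],1e3*e@T[:2,1],"yaw rel",q[2]-yaw, "tool yaw",yaw,t)
# scene/side: fit rack from those cams
for cam in ("scene","side"):
    s=snap(cam)
    ks=("+x","+y") if cam=="scene" else ("+y","+x")
    b=rect(.096,.092,0)
    fit(s,False,[b[k] for k in ks],lambda p,S:pose_rack([p[0],q[1],q[2],p[1],p[2]],S),[q[0],z,0],w=3,thr=3)
ff=[]
E
python3 t2.py
```

```text
seg 0 n 25 res 0.25
seg 1 n 25 res 0.0
seg 2 n 25 res 0.25
seg 3 n 25 res 0.25
rms 0.44 p [ 0.6006 -0.1758 -0.0129]
seg 0 n 25 res -0.25
seg 1 n 25 res -0.25
seg 2 n 25 res 0.0
seg 3 n 25 res -0.25
rms 0.33 p [ 0.6006 -0.1759 -0.015 ]
seg 0 n 17 res 0.0
seg 1 n 25 res 0.0
seg 2 n 23 res 0.0
rms 0.35 p [ 0.6035 -0.266  -0.0142]
seg 0 n 17 res 0.0
seg 1 n 25 res 0.0
seg 2 n 23 res 0.0
rms 0.37 p [ 0.6035 -0.266  -0.0139]
rack rel tool (x,y mm) 2.3234480557586665 2.3463083180307867 yaw rel 0.003534529307055308 tool yaw -0.017484513581303904 [ 0.60110054 -0.26828574  0.3001671 ]
seg 0 n 25 res 0.0
seg 1 n 25 res 0.0
rms 0.21 p [0.6066 0.1986 0.0028]
seg 0 n 21 res 0.0
seg 1 n 9 res 0.0
rms 0.51 p [ 0.6118  0.1966 -0.0171]
```

Emit:
{"op": "send_rows", "data": {
  "dp": [
    [6,0,0],
    [18,-1,0],
    [34,-2,0],
    [52,-3,0],
    [68,-4,10],
    [80,-5,25],
    [87,-5.4,42],
    [90,-5.4,60],
    [90,-5.4,77],
    [90,-5.4,91],
    [90,-5.4,100],
    [90,-5.4,105]
  ],
  "yaw": [0,0,0,0,0,0,0,0,0,0,0,0]
}}

```text
clock: 17.25
eef_pos: [0.597, -0.1769, 0.1942]
orientation: [-0.001, 0.713, 0.701, -0.0]
wrist_force: [-1.1, -0.6, -5.3]
gripper_width: 0.0092
grip_force: 49.1
```

Emit:
{"op": "send_rows", "data": {
  "dp": [
    [0,0,0],
    [0,0,0],
    [0,0,0],
    [0,0,0],
    [0,0,0],
    [0,0,0],
    [0,0,0],
    [0,0,0],
    [0,0,0]
  ],
  "yaw": [0,0,0,0,0,0,0,0,0]
}}

```text
clock: 18.0
eef_pos: [0.5973, -0.1782, 0.1952]
orientation: [-0.0, 0.713, 0.701, -0.0]
wrist_force: [1.2, -0.1, -4.9]
gripper_width: 0.0091
grip_force: 49.1
```

```bash
cat > t3.py <<'E'
from fit import *
T=toolT(); t=T[:3,3]; print(t,sense()["wrist_force"])
D=[snap(c) for c in ("wrist","scene","side")]
out=[]
i=rect(.099,.095,.0); o=rect(.107,.103,.0); r=rect(.096,.092,.0)
dish=[.6006,-.1758,-.014,.080]; rack=[.6006,-.1758,-.014,t[2]-.103]
for n,d in enumerate(D):
    fish=n==0; u=proj(d,np.array([.6006,-.1758,.085]),fish)
    h=110 if fish else 40; k=400/(2*h); x,y=(u-h).astype(int); y=max(0,min(y,480-2*h))
    f=cv2.resize(d["frame"][y:y+2*h,x:x+2*h],(400,400),interpolation=cv2.INTER_CUBIC); out.append(f)
    for S,P,c in ((o,dish,(0,0,255)),(r,rack,(0,255,0))):
        for s in S.values():
            v=((projN(d,pose_flat(P,s),fish)-[x,y]+.5)*k).astype(int)
            for a in v[::6]: cv2.circle(f,tuple(int(q) for q in a),1,c,-1)
cv2.imwrite("pics/h.png",cv2.resize(np.hstack(out[1:]),(800,400))); cv2.imwrite("pics/hw.png",out[0])
big=np.vstack([np.hstack(out[1:]),np.hstack([cv2.resize(out[0],(400,400)),np.zeros((400,400,3),np.uint8)])]); cv2.imwrite("pics/h_all.png",cv2.resize(big,(600,600),interpolation=cv2.INTER_AREA))
for n,c in enumerate(("wrist","scene","side")):
    for m in ("rack","rack_pivot","dish_floor"):
        for q in tip_of(m,c)[:3]:
            X=W(D[n],q["xyz"]); 
            if np.hypot(X[0]-.6,X[1]+.176)<.04: print(c,m,np.round(X,4),round(q["p"],2))
E
python3 t3.py
```

```text
[ 0.59725879 -0.17819393  0.19519109] [ 1.18698868 -0.13556001 -4.92467712]
wrist rack [ 0.598  -0.173   0.0936] 0.92
wrist rack_pivot [ 0.599  -0.1778  0.1314] 0.59
wrist dish_floor [ 0.6025 -0.1732  0.024 ] 0.72
scene rack_pivot [ 0.6041 -0.1792  0.132 ] 0.98
scene dish_floor [ 0.6005 -0.173   0.0182] 0.95
scene dish_floor [ 0.6007 -0.1771  0.2108] 0.22
side dish_floor [ 0.6028 -0.1781  0.0143] 0.78
```

View pics/h_all.png

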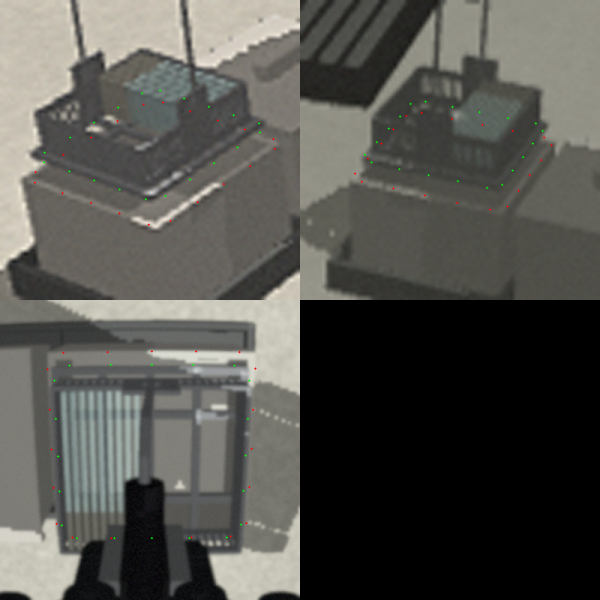

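```bash
cat > joint.py <<'E'
from fit import *
import sys
def observe(d,fish,S,X,w,thr):
    g=d["_g"]; u=projN(d,X,fish)+d["sh"]; t=u[-1]-u[0]; n=np.array([-t[1],t[0]])/np.hypot(*t)
    s=np.arange(-w,w+.01,.25); P=(u[:,None]+s[None,:,None]*n).astype(np.float32)
    G=np.abs(cv2.remap(g[0],P[...,0],P[...,1],1)*n[0]+cv2.remap(g[1],P[...,0],P[...,1],1)*n[1]).max(2)
    b=G.argmax(1); ok=(G.max(1)>thr)&(b>0)&(b<len(s)-1)
    return S[ok],P[np.arange(len(S)),b][ok],np.tile(n,(ok.sum(),1))
def run(p0,edges,zoff=0.103,rounds=6,W0=3,verbose=True):
    T=toolT(); t=T[:3,3]; D={c:snap(c) for c in ("wrist","scene","side")}
    for d in D.values():
        f=cv2.GaussianBlur(d["frame"],(0,0),.8).astype(np.float32); d["_g"]=(cv2.Sobel(f,5,1,0)/8,cv2.Sobel(f,5,0,1)/8)
    p=np.array(p0,float) # dish x,y,yaw,z | rack x,y,yaw,z,tilt | shifts scene, side (px/1000)
    p=np.r_[p,np.zeros(4)]; prior=p.copy(); sig=np.array([.005,.005,.02,.001,.005,.005,.02,.001,.03,.001,.001,.001,.001])
    sh=lambda p,c: {"wrist":np.zeros(2),"scene":p[9:11]*1e3,"side":p[11:13]*1e3}[c]
    po=lambda p,ob,S: pose_flat(p[:4],S) if ob=="dish" else pose_rack(p[4:9],S)
    for k in range(rounds):
        ob=[]
        for c,o,S in edges:
            D[c]["sh"]=sh(p,c); w=max(1.5,W0-k*.5)*(1 if c!="wrist" else 1.5)
            ob.append((c,o)+observe(D[c],c=="wrist",S,po(p,o,S),w,3))
        f=lambda p:np.concatenate([((projN(D[c],po(p,o,S),c=="wrist")+sh(p,c)-Q)*N).sum(1)/.4 for c,o,S,Q,N in ob if len(S)]+[3*(p-prior)/sig])
        r=least_squares(f,p,loss="soft_l1",x_scale=sig,diff_step=1e-3); p=r.x
    for c,o,S,Q,N in ob:
        if len(S): e=((projN(D[c],po(p,o,S),c=="wrist")+sh(p,c)-Q)*N).sum(1); print(c,o,np.round(S.mean(0),3),len(S),"med",np.median(e).round(2),"sd",e.std().round(2))
    print("dish",np.round(p[:4],4),"rack",np.round(p[4:9],4),"sh px",np.round(p[9:]*1e3,2))
    y=p[2]; R=np.array([[np.cos(y),np.sin(y)],[-np.sin(y),np.cos(y)]])
    print("rack rel dish mm",np.round(1e3*R@(p[4:6]-p[:2]),2),"yaw deg",np.degrees(p[6]-p[2]).round(2),"tilt",p[8].round(4),"bottom-rim mm",(1e3*(p[7]-p[3])).round(1))
    return p,D
if __name__=="__main__":
    t=toolT()[:3,3]; o=rect(.107,.103,0); b=rect(.096,.092,0); u=rect(.096,.092,.004)
    E=[("scene","dish",o["+x"]),("scene","dish",o["+y"]),("side","dish",o["+y"]),("wrist","dish",o["+y"]),("wrist","dish",o["+x"]),
       ("scene","rack",b["+x"]),("scene","rack",b["+y"]),("side","rack",b["+y"]),("side","rack",b["-x"]),("side","dish",o["-x"]),
       ("wrist","rack",u["+y"]),("wrist","rack",u["+x"]),("wrist","rack",u["-x"])]
    run([.6006,-.1758,-.014,.080,.6006,-.1758,-.014,t[2]-.103,0],E)
E
python3 joint.py
```

```text
scene dish [ 0.054 -0.003  0.   ] 21 med 0.26 sd 0.19
scene dish [-0.     0.052  0.   ] 25 med -0.25 sd 0.21
side dish [0.007 0.052 0.   ] 19 med -0.28 sd 0.23
wrist dish [-0.     0.052  0.   ] 25 med 0.24 sd 0.37
wrist dish [0.054 0.    0.   ] 25 med -0.22 sd 0.92
scene rack [0.048 0.    0.   ] 25 med -0.26 sd 0.38
scene rack [-0.004  0.046  0.   ] 22 med 0.26 sd 0.34
side rack [-0.017  0.046  0.   ] 15 med 0.25 sd 0.32
side rack [-0.048 -0.     0.   ] 25 med -0.21 sd 0.62
side dish [-0.054  0.002  0.   ] 24 med -0.01 sd 0.31
wrist rack [-0.002  0.046  0.004] 20 med -0.25 sd 0.64
wrist rack [0.048 0.    0.004] 25 med 0.22 sd 0.84
wrist rack [-0.048  0.011  0.004] 18 med 0.14 sd 0.5
dish [ 0.5982 -0.1754 -0.009   0.0784] rack [ 0.6006 -0.1755 -0.0015  0.0903  0.0348] sh px [-0.03 -1.02  1.47  0.7 ]
rack rel dish mm [ 2.39 -0.11] yaw deg 0.43 tilt 0.0348 bottom-rim mm 11.9
```

```bash
cat > t4.py <<'E'
import joint
from joint import *
src=open("joint.py").read().replace("sig=np.array([.005,.005,.02,.001,","sig=np.array([.0005,.0005,.005,.001,")
src=src.split("if __name__")[0]; exec(src)
t=toolT()[:3,3]; o=rect(.107,.103,0); b=rect(.096,.092,0); u=rect(.096,.092,.004)
def E(*cams): return [e for e in [("scene","dish",o["+x"]),("scene","dish",o["+y"]),("side","dish",o["+y"]),("side","dish",o["-x"]),
   ("scene","rack",b["+x"]),("scene","rack",b["+y"]),("side","rack",b["+y"]),("side","rack",b["-x"]),
   ("wrist","rack",u["+y"]),("wrist","rack",u["+x"]),("wrist","rack",u["-x"])] if e[0] in cams]
p0=[.6006,-.1758,-.014,.080,.6006,-.1758,-.014,t[2]-.103,0]
for cams in (("scene",),("side",),("wrist",),("scene","side","wrist")): print("==",cams); p,D=run(p0,E(*cams),W0=2.5)
E
python3 t4.py
```

```text
== ('scene',)
scene dish [ 0.054 -0.002  0.   ] 22 med 0.03 sd 0.23
scene dish [-0.     0.052  0.   ] 25 med -0.01 sd 0.19
scene rack [0.048 0.    0.   ] 25 med -0.0 sd 0.4
scene rack [-0.003  0.046  0.   ] 22 med 0.0 sd 0.38
dish [ 0.6005 -0.1758 -0.0139  0.0801] rack [ 0.605  -0.1771 -0.0156  0.0922  0.0058] sh px [ 1.19 -0.86  0.    0.  ]
rack rel dish mm [ 4.46 -1.24] yaw deg -0.1 tilt 0.0058 bottom-rim mm 12.0
== ('side',)
side dish [0.019 0.052 0.   ] 15 med 0.18 sd 0.24
side dish [-0.054 -0.029  0.   ] 3 med -0.24 sd 0.51
side rack [-0.002  0.046  0.   ] 23 med -0.02 sd 0.39
side rack [-0.048 -0.     0.   ] 25 med -0.04 sd 0.5
dish [ 0.6006 -0.1758 -0.0141  0.0803] rack [ 0.6    -0.1696  0.0068  0.092  -0.0347] sh px [-0.   -0.    2.04 -0.74]
rack rel dish mm [-0.68  6.18] yaw deg 1.2 tilt -0.0347 bottom-rim mm 11.8
== ('wrist',)
wrist rack [-0.002  0.046  0.004] 19 med -0.01 sd 0.56
wrist rack [0.048 0.    0.004] 25 med -0.02 sd 0.89
wrist rack [-0.048  0.01   0.004] 19 med 0.03 sd 0.59
dish [ 0.6006 -0.1758 -0.014   0.08  ] rack [ 6.004e-01 -1.755e-01  4.000e-04  9.040e-02  
[... 209 characters left out ...]
 0.052  0.   ] 25 med -0.0 sd 0.19
side dish [0.007 0.052 0.   ] 20 med -0.25 sd 0.24
side dish [-0.054  0.002  0.   ] 24 med -0.01 sd 0.26
scene rack [0.048 0.    0.   ] 25 med -0.25 sd 0.4
scene rack [-0.004  0.046  0.   ] 22 med 0.25 sd 0.45
side rack [-0.017  0.046  0.   ] 15 med 0.24 sd 0.3
side rack [-0.048 -0.     0.   ] 25 med -0.02 sd 0.6
wrist rack [-0.002  0.046  0.004] 20 med -0.18 sd 0.6
wrist rack [0.048 0.    0.004] 25 med 0.0 sd 0.88
wrist rack [-0.048  0.008  0.004] 20 med 0.11 sd 0.61
dish [ 0.5991 -0.1749 -0.0136  0.079 ] rack [ 0.6006 -0.1754 -0.0017  0.0909  0.0462] sh px [ 0.12 -1.02  1.76  0.92]
rack rel dish mm [ 1.49 -0.53] yaw deg 0.69 tilt 0.0462 bottom-rim mm 11.9
```

Rim contact forces stay small if I lower slowly, so I'll go to about 3 mm above the rim and compare the rim strips beside the rack.

Emit:
{"op": "send_rows", "data": {
  "dp": [
    [0,0,2],
    [0,0,4],
    [0,0,6],
    [0,0,8],
    [0,0,9],
    [0,0,9],
    [0,0,9],
    [0,0,9],
    [0,0,9]
  ],
  "yaw": [0,0,0,0,0,0,0,0,0]
}}

```text
clock: 20.1
eef_pos: [0.5973, -0.1782, 0.1863]
orientation: [0.0, 0.713, 0.701, 0.0]
wrist_force: [0.5, 0.4, -5.0]
gripper_width: 0.009
grip_force: 49.1
```

```bash
python3 - <<'E'
from fit import *
t=toolT()[:3,3]; print(t,sense()["wrist_force"])
n=4; D=[snap("wrist") for _ in range(n)]; d=D[0]; d["frame"]=np.mean([x["frame"] for x in D],0).astype(np.uint8)
S=[snap("scene")["frame"].astype(float) for _ in range(3)]; S2=[snap("side")["frame"].astype(float) for _ in range(3)]
clahe=cv2.createCLAHE(3,(4,4))
def enh(f):
    l=cv2.cvtColor(f,cv2.COLOR_BGR2LAB); l[...,0]=clahe.apply(l[...,0]); return cv2.cvtColor(l,cv2.COLOR_LAB2BGR)
c=proj(d,np.array([.6006,-.165,.085]),True).astype(int); print(c)
x,y=c[0]-95,c[1]-60
a=cv2.resize(enh(d["frame"][y:y+150,x:x+190]),(760,600),interpolation=cv2.INTER_CUBIC)[:,:]
sc=snap("scene"); u=proj(sc,np.array([.6006,-.1758,.085]),False).astype(int)
sd=snap("side"); v=proj(sd,np.array([.6006,-.1758,.085]),False).astype(int)
b=cv2.resize(np.mean(S,0).astype(np.uint8)[u[1]-20:u[1]+25,u[0]-45:u[0]+45],(400,200),interpolation=cv2.INTER_CUBIC)
e=cv2.resize(np.mean(S2,0).astype(np.uint8)[v[1]-20:v[1]+25,v[0]-45:v[0]+45],(400,200),interpolation=cv2.INTER_CUBIC)
cv2.imwrite("pics/k.png",np.vstack([cv2.resize(a[:500],(800,400*1)),np.hstack([b,e])])); print(x,y)
# horizontal profile over rows of dish middle
g=cv2.cvtColor(d["frame"],6).astype(int)
for yy in (-.150,-.165,-.18):
    L=proj(d,np.array([.6006-.0535,yy,.08]),True); R=proj(d,np.array([.6006+.0535,yy,.08]),True)
    rl=proj(d,np.array([.6006-.048,yy,t[2]-.099]),True); rr=proj(d,np.array([.6006+.048,yy,t[2]-.099]),True); r=int(round(L[1]))
    print(yy,"row",r,"dishL %.1f rackL %.1f rackR %.1f dishR %.1f"%(L[0],rl[0],rr[0],R[0]))
    print(" L",int(L[0])-5,g[r-1:r+2,int(L[0])-5:int(L[0])+16].mean(0).astype(int)); print(" R",int(R[0])-15,g[r-1:r+2,int(R[0])-15:int(R[0])+6].mean(0).astype(int))
E
```

```text
[ 0.59731671 -0.17818595  0.1862991 ] [ 0.45691264  0.40984748 -4.9970688 ]
[326 227]
231 167
-0.15 row 206 dishL 248.6 rackL 254.6 rackR 398.0 dishR 403.7
 L 243 [ 85  86  86  86  87  91 103 115 118 112 100  90  82  72  63  62  72 100
 131 148 147]
 R 388 [ 74  64  59  58  58  58  58  65  77  87  96 107 118 124 126 125 121 117
 116 117 117]
-0.165 row 227 dishL 250.0 rackL 255.9 rackR 397.4 dishR 403.0
 L 244 [ 86  86  85  86  86  91 101 113 119 111  99  90  82  71  64  62  73 100
 133 148 145]
 R 387 [ 74  65  59  58  59  58  60  64  78  97 118 130 130 127 126 125 121 116
 114 113 114]
-0.18 row 247 dishL 251.4 rackL 257.3 rackR 396.5 dishR 402.1
 L 246 [ 86  85  85  86  89  99 112 118 112 101  89  81  71  64  64  75 103 132
 144 139 120]
 R 387 [ 66  60  59  59  58  60  65  75  86  95 105 118 124 126 124 121 117 116
 116 116 117]
```

View pics/k.png

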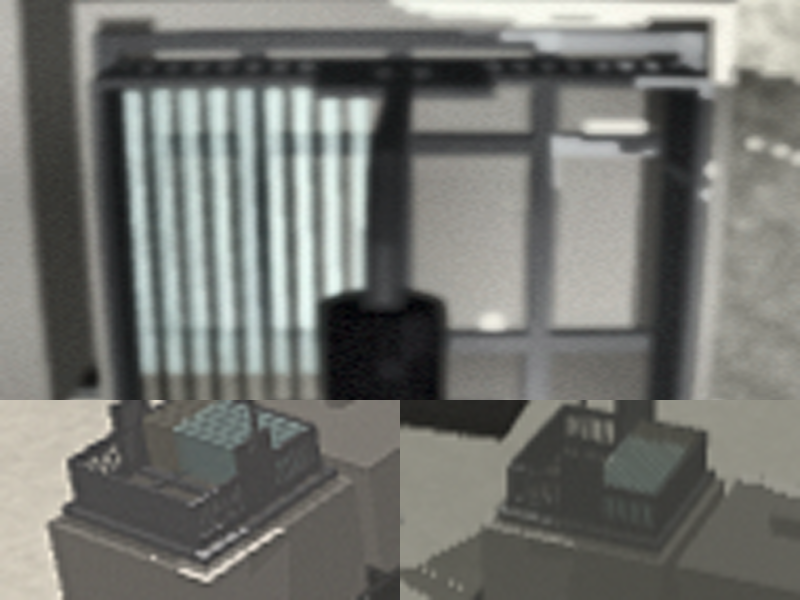

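Picture: the rack frame sits over the dish with rim strips of about 22 px on the left and 28 px on the right, so it is roughly 0.4 mm too far to -x. The lower crops show it level just above the rim. I'll correct and lower slowly while watching the force.

Emit:
{"op": "send_rows", "data": {
  "dp": [
    [0,0.4,0],
    [0,0.4,1],
    [0,0.4,1.5],
    [0,0.4,2],
    [0,0.4,2.5],
    [0,0.4,3],
    [0,0.4,3.5],
    [0,0.4,4],
    [0,0.4,4.5],
    [0,0.4,5],
    [0,0.4,5],
    [0,0.4,5]
  ],
  "yaw": [0,0,0,0,0,0,0,0,0,0,0,0]
}}

```text
clock: 21.7
eef_pos: [0.5977, -0.1782, 0.1812]
orientation: [-0.0, 0.713, 0.701, -0.0]
wrist_force: [-0.0, 0.2, -5.0]
gripper_width: 0.0092
grip_force: 49.1
```

Emit:
{"op": "send_rows", "data": {
  "dp": [
    [0,0,0.5],
    [0,0,1],
    [0,0,1.5],
    [0,0,2],
    [0,0,2],
    [0,0,2]
  ],
  "yaw": [0,0,0,0,0,0]
}}

```text
clock: 22.2
eef_pos: [0.5977, -0.1782, 0.1792]
orientation: [-0.0, 0.713, 0.701, -0.0]
wrist_force: [0.0, 0.3, -6.3]
gripper_width: 0.0093
grip_force: 49.1
```

Emit:
{"op": "send_rows", "data": {
  "dp": [
    [0,0,0.5],
    [0,0,1],
    [0,0,1.5],
    [0,0,2],
    [0,0,2.5],
    [0,0,3],
    [0,0,3],
    [0,0,3]
  ],
  "yaw": [0,0,0,0,0,0,0,0]
}}

```text
clock: 22.87
eef_pos: [0.5977, -0.1782, 0.1761]
orientation: [-0.0, 0.713, 0.701, -0.0]
wrist_force: [-0.2, -0.7, -4.4]
gripper_width: 0.0089
grip_force: 49.1
```

Emit:
{"op": "send_rows", "data": {
  "dp": [
    [0,0,0.5],
    [0,0,1],
    [0,0,1.5],
    [0,0,2],
    [0,0,2.5],
    [0,0,3],
    [0,0,3.5],
    [0,0,4],
    [0,0,4],
    [0,0,4]
  ],
  "yaw": [0,0,0,0,0,0,0,0,0,0]
}}

```text
clock: 23.7
eef_pos: [0.5977, -0.1782, 0.1722]
orientation: [-0.0, 0.713, 0.701, -0.0]
wrist_force: [0.1, 0.4, -5.6]
gripper_width: 0.0089
grip_force: 49.1
```

```bash
python3 look.py m rack,rack_pivot,bail_grip "(.6,-.18)"
```

```text
{'clock': 23.7, 'eef_pos': [0.5977, -0.1782, 0.1722], 'orientation': [-0.0, 0.7133, 0.7009, -0.0], 'wrist_force': [0.1003, 0.3919, -5.5844], 'gripper_width': 0.0089, 'grip_force': 49.079}
wrist rack [0.5977, -0.1697, 0.0686] 0.75 [322.0, 233.0]
wrist rack_pivot [0.5976, -0.1788, 0.1051] 0.94 [322.0, 263.0]
wrist bail_grip [0.5963, -0.1713, 0.1877] 0.79 [319.0, 317.0]
scene rack [0.5998, -0.1807, 0.0708] 0.56 [168.0, 220.0]
scene rack_pivot [0.6018, -0.1792, 0.1092] 0.93 [166.0, 206.0]
scene bail_grip [0.5968, -0.1768, 0.1895] 0.47 [162.0, 172.0]
side rack [0.5994, -0.1775, 0.0698] 0.57 [336.0, 148.0]
side rack [0.4834, -0.1742, 0.0115] 0.54 [378.0, 178.0]
side rack_pivot [0.6025, -0.1785, 0.105] 0.94 [336.0, 135.0]
side bail_grip [0.5972, -0.178, 0.1877] 0.43 [338.0, 104.0]
```

It has entered the dish at full weight, with no catch. I'll keep lowering.

Emit:
{"op": "send_rows", "data": {
  "dp": [
    [0,0,1],
    [0,0,2],
    [0,0,3],
    [0,0,4],
    [0,0,5],
    [0,0,6],
    [0,0,7],
    [0,0,8],
    [0,0,9],
    [0,0,10],
    [0,0,11],
    [0,0,12]
  ],
  "yaw": [0,0,0,0,0,0,0,0,0,0,0,0]
}}

```text
clock: 25.3
eef_pos: [0.5977, -0.1782, 0.1601]
orientation: [0.0, 0.713, 0.701, -0.0]
wrist_force: [0.4, -0.5, -5.8]
gripper_width: 0.0094
grip_force: 49.1
```

Emit:
{"op": "send_rows", "data": {
  "dp": [
    [0,0,1],
    [0,0,2],
    [0,0,3],
    [0,0,4],
    [0,0,5],
    [0,0,6],
    [0,0,7],
    [0,0,8],
    [0,0,9],
    [0,0,10],
    [0,0,11],
    [0,0,12]
  ],
  "yaw": [0,0,0,0,0,0,0,0,0,0,0,0]
}}

```text
clock: 26.3
eef_pos: [0.5977, -0.1782, 0.1481]
orientation: [0.0, 0.713, 0.701, 0.0]
wrist_force: [-0.2, 0.1, -5.8]
gripper_width: 0.0088
grip_force: 49.1
```

Emit:
{"op": "send_rows", "data": {
  "dp": [
    [0,0,1],
    [0,0,2],
    [0,0,3],
    [0,0,4],
    [0,0,5],
    [0,0,6],
    [0,0,7],
    [0,0,8],
    [0,0,9],
    [0,0,10],
    [0,0,11],
    [0,0,12]
  ],
  "yaw": [0,0,0,0,0,0,0,0,0,0,0,0]
}}

```text
clock: 27.3
eef_pos: [0.5977, -0.1782, 0.1361]
orientation: [-0.0, 0.713, 0.701, -0.0]
wrist_force: [0.3, -1.0, -5.3]
gripper_width: 0.0091
grip_force: 49.1
```

Emit:
{"op": "send_rows", "data": {
  "dp": [
    [0,0,1],
    [0,0,2],
    [0,0,3],
    [0,0,4],
    [0,0,5],
    [0,0,6],
    [0,0,7],
    [0,0,8],
    [0,0,9],
    [0,0,9],
    [0,0,9]
  ],
  "yaw": [0,0,0,0,0,0,0,0,0,0,0]
}}

```text
clock: 28.22
eef_pos: [0.5976, -0.1782, 0.1271]
orientation: [-0.0, 0.713, 0.701, -0.0]
wrist_force: [-0.0, -0.0, -6.2]
gripper_width: 0.0088
grip_force: 49.1
```

Emit:
{"op": "send_rows", "data": {
  "dp": [
    [0,0,0.5],
    [0,0,1],
    [0,0,1.5],
    [0,0,2],
    [0,0,2.5],
    [0,0,3],
    [0,0,3.5],
    [0,0,4],
    [0,0,4],
    [0,0,4]
  ],
  "yaw": [0,0,0,0,0,0,0,0,0,0]
}}

```text
clock: 29.05
eef_pos: [0.5976, -0.1782, 0.1231]
orientation: [-0.0, 0.713, 0.701, -0.0]
wrist_force: [0.3, -0.3, -5.5]
gripper_width: 0.0089
grip_force: 49.1
```

Emit:
{"op": "send_rows", "data": {
  "dp": [
    [0,0,0.5],
    [0,0,1],
    [0,0,1.5],
    [0,0,1.5],
    [0,0,1.5]
  ],
  "yaw": [0,0,0,0,0]
}}

```text
clock: 29.47
eef_pos: [0.5977, -0.1782, 0.1216]
orientation: [-0.0, 0.713, 0.701, 0.0]
wrist_force: [-0.1, 0.4, -5.6]
gripper_width: 0.0093
grip_force: 49.1
```

Emit:
{"op": "send_rows", "data": {
  "dp": [
    [0,0,0.5],
    [0,0,1],
    [0,0,1],
    [0,0,1]
  ],
  "yaw": [0,0,0,0]
}}

```text
clock: 29.8
eef_pos: [0.5978, -0.1783, 0.121]
orientation: [0.0, 0.713, 0.701, 0.0]
wrist_force: [0.8, 0.1, -1.8]
gripper_width: 0.0088
grip_force: 49.5
```

Emit:
{"op": "send_rows", "data": {
  "dp": [
    [0,0,0.5],
    [0,0,1],
    [0,0,1],
    [0,0,1]
  ],
  "yaw": [0,0,0,0]
}}

```text
clock: 30.13
eef_pos: [0.5983, -0.1783, 0.1208]
orientation: [0.001, 0.713, 0.701, 0.001]
wrist_force: [0.1, 1.1, 5.4]
gripper_width: 0.0091
grip_force: 50.3
```

Touched down; I'll ease back 1 mm and check.

Emit:
{"op": "send_rows", "data": {
  "dp": [
    [0,0,-0.7],
    [0,0,-0.7],
    [0,0,-0.7]
  ],
  "yaw": [0,0,0]
}}

```text
clock: 30.38
eef_pos: [0.598, -0.1783, 0.1209]
orientation: [0.001, 0.713, 0.701, 0.0]
wrist_force: [-0.0, -0.7, 4.4]
gripper_width: 0.0088
grip_force: 50.1
```

```bash
for i in 1 2; do python3 look.py n$i rack,rack_pivot,bail_grip,dish_floor "(.6,-.18)"; done
```

```text
{'clock': 30.3833, 'eef_pos': [0.598, -0.1783, 0.1209], 'orientation': [0.0005, 0.7133, 0.7009, 0.0002], 'wrist_force': [-0.0395, -0.7348, 4.3924], 'gripper_width': 0.0088, 'grip_force': 50.0854}
wrist rack [0.5981, -0.1735, 0.0189] 0.72 [322.0, 239.0]
wrist rack_pivot [0.5988, -0.1758, 0.0552] 0.93 [323.0, 259.0]
wrist rack_pivot [0.5958, -0.1704, 0.1386] 0.32 [316.0, 317.0]
wrist bail_grip [0.5955, -0.1757, 0.1418] 0.62 [316.0, 334.0]
wrist dish_floor [0.6003, -0.1775, 0.0216] 0.69 [325.0, 245.0]
scene rack [0.6009, -0.1829, 0.0179] 0.86 [171.0, 240.0]
scene rack_pivot [0.6029, -0.177, 0.0522] 0.69 [170.0, 228.0]
scene bail_grip [0.6006, -0.1772, 0.1368] 0.41 [165.0, 194.0]
scene dish_floor [0.603, -0.1745, 0.015] 0.79 [173.0, 242.0]
side rack [0.5996, -0.1775, 0.0189] 0.78 [336.0, 166.0]
side rack_pivot [0.6024, -0.1808, 0.0536] 0.57 [336.0, 153.0]
side bail_grip [0.5992, -0.1789, 0.1381] 0.41 [337.0, 123.0]
side dish_floor [0.6006, -0.1756, 0.016] 0.81 [335.0, 167.0]
{'clock': 31.1333, 'eef_pos': [0.598, -0.1783, 0.1209], 'orientation': [0.0005, 0.7133, 0.7009, 0.0002], 'wrist_fo
[... 169 characters left out ...]
6, 0.055] 0.56 [324.0, 267.0]
wrist bail_grip [0.5968, -0.1737, 0.1369] 0.62 [319.0, 323.0]
wrist dish_floor [0.5989, -0.1754, 0.0232] 0.74 [323.0, 243.0]
scene rack [0.601, -0.1819, 0.0196] 0.59 [171.0, 239.0]
scene rack_pivot [0.603, -0.1775, 0.0578] 0.96 [169.0, 226.0]
scene rack_pivot [0.6009, -0.1791, 0.0198] 0.34 [172.0, 240.0]
scene bail_grip [0.5996, -0.179, 0.1396] 0.53 [164.0, 193.0]
scene dish_floor [0.6011, -0.1757, 0.0161] 0.56 [173.0, 241.0]
side rack [0.6014, -0.1793, 0.0174] 0.58 [335.0, 166.0]
side rack_pivot [0.6034, -0.1795, 0.0562] 0.82 [335.0, 152.0]
side bail_grip [0.6006, -0.1794, 0.1364] 0.54 [337.0, 124.0]
side dish_floor [0.6025, -0.1779, 0.0154] 0.61 [335.0, 167.0]
```

It's standing on the floor. I'll unload the press, release and withdraw straight up.

Emit:
{"op": "send_rows", "data": {
  "dp": [
    [0,0,-0.5],
    [0,0,-0.8],
    [0,0,-0.8],
    [0,0,-0.8]
  ],
  "yaw": [0,0,0,0]
}}

```text
clock: 32.22
eef_pos: [0.5975, -0.1782, 0.1209]
orientation: [-0.0, 0.713, 0.701, -0.0]
wrist_force: [0.6, -1.7, 0.4]
gripper_width: 0.0094
grip_force: 49.7
```

Emit:
{"op": "send_rows", "data": {
  "dp": [
    [0,0,0],
    [0,0,0],
    [0,0,0],
    [0,0,0],
    [0,0,0],
    [0,0,0]
  ],
  "yaw": [0,0,0,0,0,0],
  "hand": 0.6
}}

```text
clock: 32.72
eef_pos: [0.5976, -0.1782, 0.1212]
orientation: [-0.0, 0.713, 0.701, -0.0]
wrist_force: [0.8, -0.0, -0.2]
gripper_width: 0.0343
grip_force: 0.0
```

Emit:
{"op": "send_rows", "data": {
  "dp": [
    [0,0,-3],
    [0,0,-8],
    [0,0,-15],
    [0,0,-25],
    [0,0,-38],
    [0,0,-54],
    [0,0,-70],
    [0,0,-86],
    [0,0,-95],
    [0,0,-100],
    [0,0,-100]
  ],
  "yaw": [0,0,0,0,0,0,0,0,0,0,0]
}}

```text
clock: 33.63
eef_pos: [0.5979, -0.1783, 0.2225]
orientation: [0.001, 0.713, 0.701, 0.0]
wrist_force: [0.4, -0.3, 0.3]
gripper_width: 0.0343
grip_force: 0.0
```

```bash
for i in 1 2; do python3 look.py q$i rack,rack_pivot,bail_grip "(.6,-.18)"; done
python3 - <<'E'
from fit import *
d=snap("wrist"); b=rect(.096,.092,.004)
# tilt check from three-corner fit is weak; report floor-frame fit
fit(d,True,[b[k] for k in ("+x","-x","+y","-y")],pose_flat,[.6,-.176,-.014,.0175],w=3,thr=3)
E
```

```text
{'clock': 33.6333, 'eef_pos': [0.5979, -0.1783, 0.2225], 'orientation': [0.0008, 0.7133, 0.7009, 0.0004], 'wrist_force': [0.3501, -0.274, 0.29], 'gripper_width': 0.0343, 'grip_force': 0.0}
wrist rack [0.6008, -0.176, 0.0184] 0.69 [325.0, 212.0]
wrist bail_grip [0.5962, -0.1734, 0.1413] 0.79 [319.0, 248.0]
wrist bail_grip [0.5997, -0.1759, 0.0238] 0.49 [324.0, 213.0]
scene rack [0.5998, -0.1794, 0.0222] 0.79 [172.0, 238.0]
scene rack_pivot [0.6027, -0.177, 0.0587] 0.94 [170.0, 226.0]
scene bail_grip [0.6048, -0.1807, 0.0594] 0.65 [168.0, 225.0]
scene bail_grip [0.6006, -0.1799, 0.1378] 0.59 [164.0, 194.0]
side rack [0.5998, -0.1772, 0.0162] 0.66 [336.0, 167.0]
side bail_grip [0.599, -0.1823, 0.1387] 0.45 [338.0, 122.0]
{'clock': 34.2333, 'eef_pos': [0.5977, -0.1782, 0.2211], 'orientation': [-0.0, 0.7132, 0.7009, -0.0], 'wrist_force': [0.3718, -0.2008, -0.228], 'gripper_width': 0.0341, 'grip_force': 0.0}
wrist rack [0.5998, -0.1756, 0.0167] 0.9 [324.0, 212.0]
wrist rack_pivot [0.5971, -0.1764, 0.0515] 0.72 [321.0, 221.0]
scene rack [0.605, -0.1807, 0.0204] 0.86 [170.0, 240.0]
scene rack_pivot [0.6005, -0.1788, 0.0554] 0.61 [170.0, 226.0]
scene bail_grip [0.6031, -0.1777, 0.1415] 0.5 [163.0, 193.0]
side rack [0.6003, -0.1758, 0.0187] 0.86 [335.0, 166.0]
side rack_pivot [0.6026, -0.1795, 0.0532] 0.9 [335.0, 153.0]
seg 0 n 25 res 0.0
seg 1 n 3 res -1.75
seg 2 n 25 res 0.0
seg 3 n 14 res -0.12
rms 0.45 p [ 0.6011 -0.1752 -0.0087 -0.0021]
```

The rack is level on the floor (rim 0.080 − 0.062 ≈ 0.018 m) with the bail upright and the gripper clear. Handing in.

```bash
python3 -c "
from rig import *
print(job_done())"
```

```text
the job is handed in; nothing more can be done
None
```

I swung the bail upright, lifted the rack by it and lowered it to the floor of the open dish, then let go with the bail standing. The job is handed in; the call returned no verdict, but my last measurements had the rack on the dish floor near its middle and the gripper clear.

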